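# Load the edge-paint caddy in colour rows and lift it level

### The job

Stand the two loose pots of edge paint in the two empty cells of the wooden caddy, each straight across the handle from the pot of its own colour, so that every row is one colour. Then take the caddy by the middle of its handle, lift it about ten centimetres clear of the cutting mat, keeping it level all the way, and hold it there still and level for about three seconds; finish while still holding it up by the handle, and do not put it down. Tip over none of the pots, and leave the thread spool, the ruler and the rivet tray where they are.

Things in the scene. Friction and masses are not known exactly. Their poses are not given: they have to be found in the camera images.
- caddy: Loose plywood carrying caddy on the mat, 0.36 kg empty, 186 (its x) by 214 mm (its y). Origin: centre of its underside, z up; yaw within 0.45 rad, so +x points away from the robot. Two columns of three open cells (x = +56 and -56 mm; y = -68, 0, 68), each 62 x 62 mm. Outer walls 45 mm high, cell dividers 35. Between the columns a trough 40 mm wide; end posts 40 mm wide at y = +-103, 136 mm high.
- handle_mid (a point): Middle of the caddy's dark wooden handle bar, over the trough, 118 mm above the caddy's underside and above the loaded caddy's centre of mass. The bar runs along the caddy's y between the end posts: 198 mm long, 22 mm wide (x), 24 mm tall, edges rounded, fixed to the caddy. The loaded caddy weighs about 0.8 kg.
- mat: Green cutting mat with a printed grid, 600 x 900 mm, 3 mm thick, fixed on the bench: its top is at z = 3 mm and all loose things stand on it (the stock pots in the caddy). Origin: centre of its underside.
- near0 (a point): Centre of the floor of the near cell of row 0 (caddy x = -56 mm, y = -68 mm, 6 mm above the caddy's underside); empty at the start.
- far0 (a point): Centre of the floor of the far cell of row 0 (caddy x = +56 mm, y = -68 mm, 6 mm above the caddy's underside); a black or a tan pot stands in it at the start. far0 and near0 lie across the handle from each other.
- near1 (a point): Centre of the floor of the near cell of row 1 (caddy x = -56 mm, y = 0 mm, 6 mm above the caddy's underside); the second red pot stands in it.
- far1 (a point): Centre of the floor of the far cell of row 1 (caddy x = +56 mm, y = 0 mm, 6 mm above the caddy's underside); a red pot stands in it. far1 and near1 lie across the handle from each other.
- near2 (a point): Centre of the floor of the near cell of row 2 (caddy x = -56 mm, y = 68 mm, 6 mm above the caddy's underside); empty at the start.
- far2 (a point): Centre of the floor of the far cell of row 2 (caddy x = +56 mm, y = 68 mm, 6 mm above the caddy's underside); a black or a tan pot stands in it at the start. far2 and near2 lie across the handle from each other.
- black_new: The loose black pot of edge paint to be loaded, standing upright on the mat to the left of the caddy (robot's view). Closed rigid jar 76 mm tall, about 75 g: body 48 mm in diameter up to 50 mm, cream label; above it a ribbed round cap of the pot's colour, 42 mm in diameter, from 52 to 76 mm. Origin: centre of its underside, z up.
- black_stock: The black pot that already stands in the far column of the caddy, in far0 or far2 (which one varies). Same jar as black_new, stays there.
- tan_new: The loose tan (ochre) pot of edge paint to be loaded, standing upright on the mat to the left of the caddy (robot's view). Closed rigid jar 76 mm tall, about 75 g: body 48 mm in diameter up to 50 mm, cream label; above it a ribbed round cap of the pot's colour, 42 mm in diameter, from 52 to 76 mm. Origin: centre of its underside, z up.
- tan_stock: The tan (ochre) pot that already stands in the far column of the caddy, in far0 or far2 (which one varies). Same jar as tan_new, stays there.
- red_stock: Dark red pot standing in the middle far cell (far1). Same jar as the others, stays there.
- red_near: Dark red pot standing in the middle near cell (near1), between the two empty cells. Same jar as the others, stays there.
- spool: Spool of cream waxed thread standing on end on the mat near the loose pots, wooden flanges 52 mm in diameter, 70 mm tall. Origin: centre of its underside. Not to be disturbed.
- ruler: Steel ruler lying on the mat beyond the caddy, 32 mm (its x) by 300 mm (its y), 3 mm thick. Origin: centre of its underside. Not to be disturbed.
- rivets: Small two-compartment wooden tray of rivets on the mat beyond the pots, 80 (x) by 110 (y) by 30 mm. Origin: centre of its underside. Not to be disturbed.

How it is judged:
By the outcome, as a careful person would: the job done as asked, in the order asked, and still so for the second after the job is handed in, while the arm keeps its last pose, push and grip.
It also fails if it takes over 72 s, if anything falls off the work surface, if the arm or the gripper's body presses on something with over 40 N, if the wrist force passes 120 N, or if a joint passes its speed limit or range.

### The arm

A 6-joint arm with a two-finger parallel gripper is mounted at the origin on the work surface. World frame = base frame: x ahead of the robot, y to its left, z up, the work surface at z = 0. Lengths are in m, angles in degrees, forces in N, time in s.
With the tool pointing down it reaches from about 0.25 to 0.725 m from the base axis. Payload 9.7 kg.
Tool frame: the origin (TCP) lies midway between the tips of the shut fingers; the grasp point (between the pads) lies 19 mm behind it; z points along the fingers, y is the line along which they close (so a half turn about z gives the same grasp; the last joint's range is limited). The gripper opens to 85 mm and grips with 20 to 120 N. Pads are 22 mm wide; open, the fingers measure 114 mm over their backs; the gripper's body (76 mm by 85 mm) begins 54 mm behind the grasp point. The pads swing forward as they close: fully open they stand 13 mm farther back than shut.
Start: joints at [75.974, 4.979, 10.078, 95.1, 0, 90], TCP at [0.133, 0.534, 0.231] pointing down, gripper open.
Joint ranges: [-179.16, 179.16], [-48.56, 103.87], [-65.8, 70.77], [-126.05, 130.52], [-82.76, 87.17], [-180, 180]. Speed limits (degrees/s): [127.2, 127.2, 147.25, 180, 180, 180].

### API

Orientations are given as [roll, pitch, yaw] about the fixed x, y, z axes, in that order (R = Rz(yaw) Ry(pitch) Rx(roll)).
In Python, from workcell import * gives the robot as it stands.
- The arm moves only by the tool servo_tool, never from a script. Its argument "moves" is a list of rows, each a list of 4 numbers: the shift along the world's x, y, z in fractions of the full range, 1 being 75 cm, then the turn about the world's z in a scale on which 1.0 is 2 rad. A call has 1 to 20 rows; each row is the pose to reach, as a shift and turn from the pose commanded when the call began; what a row does not reach only later rows make up. A row lasts 1/12 s, in which the tool goes at most 41.7 mm and 7.16 degrees, less where a joint would pass 70% of its speed; a pose out of reach is approached as far as the arm can. A shift or turn number past 1, either way, is cut back to 1. A call with a gripper value outside its range is refused whole. "claw" is the closure, from 0 (fully open) to 1 (shut), set as the call begins (left out, the last holds). The fingers move at their own pace and stop on an object; "force" is the grip in N (left out, the last holds). Time passes only in rows, so rows that repeat a pose let the fingers close. It gives the time, the measured TCP pose, the force, the opening and the grip force at its end, in the units of the state.
- get_obs(): the state, without advancing time (a new reading comes with each control period).
- camera(name): name is "scene" or "top" or "wrist"; returns the picture (384x512x3 uint8, red, green, blue); there is no depth.
- get_calibration(name): a dict with "fx", "fy", "cx", "cy" (pixels), "rvec" (rotation vector, rad) and "tvec" (3), from world to camera coordinates, as OpenCV has them; the wrist camera has in their place "tool_from_camera" (4x4, takes a point from camera to tool coordinates, whose origin is the TCP and whose axes are the flange's). Camera axes: x right, y down, z forward; pixel columns grow to the right and rows downward; lengths in m; the calibration is good to about 2 mm. The wrist camera is an equidistant fisheye: a pixel r from the principal point sees the ray r / f radians off the axis. A picture is of the moment at which its call begins: read the wrist's pose just before it. get_calibration takes no time and is no camera call.
- job_done(): hands the job in; it is judged then, once.
The state is a dict: "time": time; "q": joint angles; "qd": joint speeds; "joint_efforts": joint torques, N m; "ee_pos": TCP position; "tcp_rot": TCP orientation; "wrist_force": force on the tool from outside, world axes, zero at the start; "torque": the same for the moment, N m; "opening": finger opening in m; "grasp_force": force on a finger pad.
Only numpy, scipy, OpenCV 4.12 (cv2) and the standard library are available. Lean on these libraries where they do the work, as an engineer would, in place of code of your own. Each camera call takes 0.05 s, during which the arm holds its last target. There are 200 camera calls.

## Working session

There is one attempt and no reset: what is moved stays moved. The work goes in short steps, Python scripts to look and compute and a tool call to move; the robot and the scene stay as the last step left them, time stands still between calls to the robot, and variables do not carry over. Pictures are saved under pics/ and viewed, at most 12 in all, crops included, and the job is handed in when it is done.

Besides the shell and the picture viewer there is one more tool, called after "Call:" by a JSON object that holds its "op" and its "data", one argument or row to a line. servo_tool: Moves the arm, as the interface text tells. Its arguments: {"type":"object","properties":{"moves":{"type":"array","items":{"type":"array","items":{"type":"number"}}},"claw":{"type":"number"},"force":{"type":"number"}},"required":["moves"]}

```bash
mkdir -p pics
cat > h.py <<'E'
from workcell import *
import cv2, numpy as np
from scipy.spatial.transform import Rotation as R
def px2w(name,uv,z):
    c=get_calibration(name);M=cv2.Rodrigues(np.array(c["rvec"],float))[0];t=np.array(c["tvec"],float).ravel()
    o=-M.T@t;d=M.T@np.array([(uv[0]-c["cx"])/c["fx"],(uv[1]-c["cy"])/c["fy"],1])
    return (o+d*(z-o[2])/d[2]).round(4)
def w2px(name,P):
    c=get_calibration(name);K=np.array([[c["fx"],0,c["cx"]],[0,c["fy"],c["cy"]],[0,0,1.]])
    return cv2.projectPoints(np.array(P,float).reshape(-1,1,3),np.array(c["rvec"],float),np.array(c["tvec"],float),K,None)[0].reshape(-1,2)
def save(im,f): cv2.imwrite("pics/"+f,cv2.cvtColor(im,cv2.COLOR_RGB2BGR))
E
python3 - <<'E'
from h import *
a=camera("top");save(cv2.resize(a,(800,600),interpolation=cv2.INTER_CUBIC),"top0.png");np.save("top0.npy",a)
a=camera("scene");save(cv2.resize(a,(800,600),interpolation=cv2.INTER_CUBIC),"scene0.png")
for n in("top","scene"):
    c=get_calibration(n);print(n,c,px2w(n,(256,192),0))
o=get_obs();print(o)
E
```

```text
top {'fx': 448.11922194385863, 'fy': 448.11922194385863, 'cx': 254.07497087480365, 'cy': 195.05436026756414, 'rvec': array([ 2.18498972, -2.20566487,  0.03625802]), 'tvec': array([0.0582539 , 0.62652713, 1.01836923])} [0.6347 0.0479 0.    ]
scene {'fx': 376.3105747990709, 'fy': 376.3105747990709, 'cx': 253.14923132691214, 'cy': 187.2344371059596, 'rvec': array([ 1.28701849,  2.11144867, -1.00574197]), 'tvec': array([ 0.23314429, -0.27184312,  1.32252652])} [0.5133 0.0064 0.    ]
{'time': 0.1, 'q': array([ 7.59755528e+01,  5.00578388e+00,  1.00375104e+01,  9.51024537e+01,
       -1.89814503e-03,  9.00014099e+01]), 'qd': array([ 0.08602515, -0.05356339,  0.08854409,  0.01810984, -0.0446862 ,
       -0.03276596]), 'joint_efforts': array([ 7.18339415e-04, -5.21561730e+01,  4.65652335e+01,  1.59237650e-02,
        1.90369448e-06, -6.94830817e-06]), 'ee_pos': array([0.13323595, 0.53337156, 0.23066148]), 'tcp_rot': array([-1.79929273e+02,  1.89988405e-03,  1.65974145e+02]), 'wrist_force': array([-0.26397658, -0.1124386 ,  0.60082237]), 'torque': array([-0.05168703,  0.00350968,  0.01367521]), 'grasp_force': 0.0, 'opening': 0.08495224597171644}
```

View pics/top0.png

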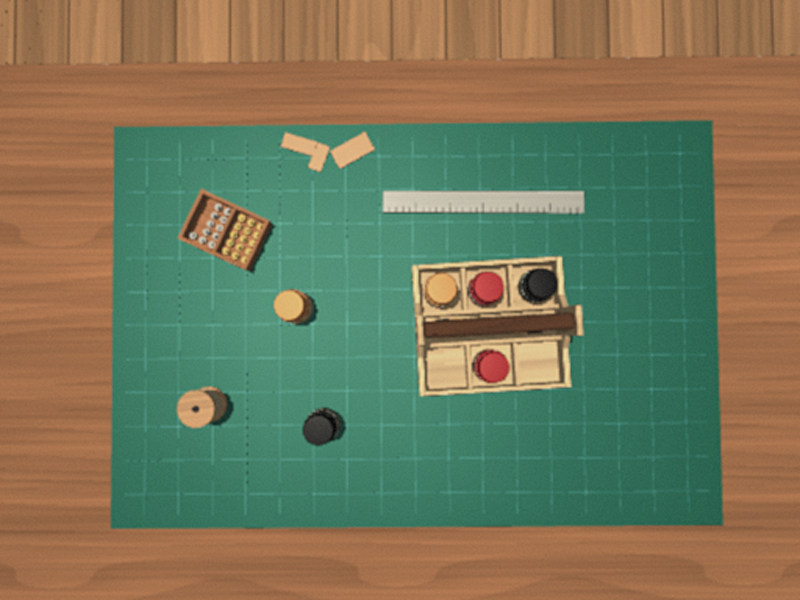

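View pics/scene0.png

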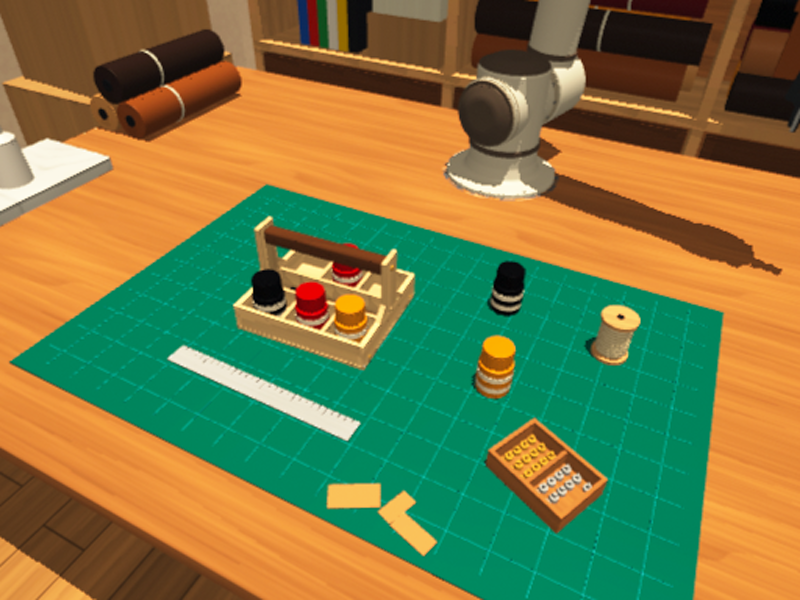

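The top view (up is +x, left is +y) shows tan stock in far2 and black stock in far0. So tan_new (292,306) goes to near2 and black_new (320,428) goes to near0. The spool is at (197,408). I'll enlarge the caddy and the pots.

Run:
```python
from h import *
a=np.load("top0.npy")
c=a[158:260,258:378]
save(cv2.resize(c,(720,600 if 0 else 612))[:600] if 0 else cv2.resize(c,None,fx=5.8,fy=5.8,interpolation=cv2.INTER_CUBIC),"caddy.png")
p=a[180:290,165:225];s=a[240:280,105:155]
save(cv2.resize(p,None,fx=5.4,fy=5.4,interpolation=cv2.INTER_CUBIC),"pots.png")
```

```text
(no output)
```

View pics/caddy.png

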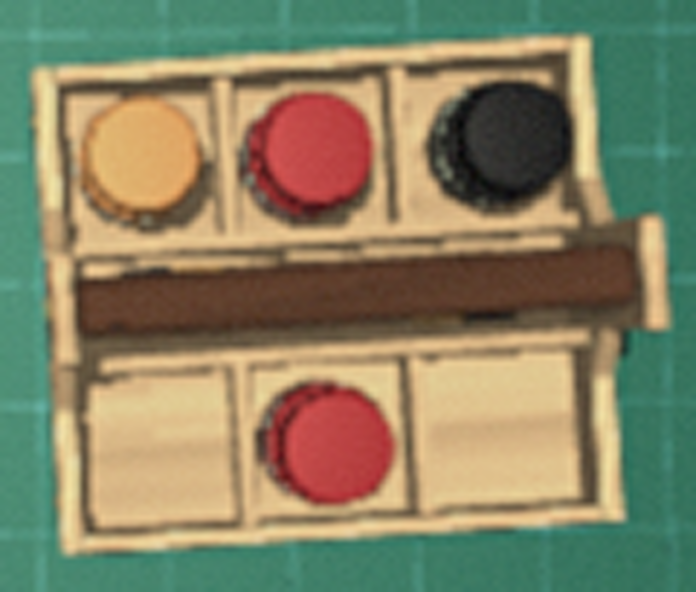

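View pics/pots.png

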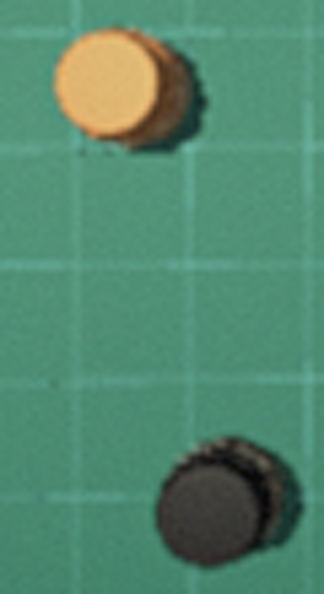

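The caddy crop shows rim corners at (35,70), (590,37), (623,520) and (65,553), with the bar running from (78,307) to (635,272). In the pots crop the tan cap centre is (107,83) and the black is (209,513).

Run:
```python
from h import *
f=lambda u,v,s,x,y:((u+.5)/s+x-.5,(v+.5)/s+y-.5)
C=[px2w("top",f(u,v,5.8,258,158),.048)[:2] for u,v in[(35,70),(590,37),(623,520),(65,553)]]
loc=np.array([[93,107],[93,-107],[-93,-107],[-93,107]])/1000
C=np.array(C);m=C.mean(0);B=C-m
th=np.arctan2((loc[:,0]*B[:,1]-loc[:,1]*B[:,0]).sum(),(loc*B).sum())
Rm=np.array([[np.cos(th),-np.sin(th)],[np.sin(th),np.cos(th)]])
print("caddy",m,th,"resid mm",(1000*(B-loc@Rm.T)).round(1).tolist())
e=[px2w("top",f(u,v,5.8,258,158),.133)[:2] for u,v in[(78,307),(635,272)]];print("bar",e,np.mean(e,0),np.linalg.norm(e[0]-e[1]),np.arctan2(*(e[0]-e[1])*[-1,1]))
for n,l in dict(near0=(-.056,-.068),near2=(-.056,.068),near1=(-.056,0),far1=(.056,0),far2=(.056,.068),far0=(.056,-.068)).items():print(n,m+Rm@l)
for n,u,v in(("tan",107,83),("black",209,513)):print(n,px2w("top",f(u,v,5.4,165,180),.079))
for n,u,v in(("red_near",338,442),("far red",318,147),("far tan",147,155),("far black",517,140)):print(n,px2w("top",f(u,v,5.8,258,158),.085))
print("spool",px2w("top",(197/1.5625,408/1.5625),.073))
```

```text
caddy [ 0.5949  -0.08105] 0.04996588150737182 resid mm [[-0.3, -0.3], [-0.5, 0.3], [0.4, 0.6], [0.4, -0.6]]
bar [array([0.5902, 0.0171]), array([ 0.6006, -0.1779])] [ 0.5954 -0.0804] 0.1952771363985042 0.05328285155969275
near0 [ 0.54236616 -0.15176206]
near2 [ 0.53557362 -0.01593179]
near1 [ 0.53896989 -0.08384693]
far1 [ 0.65083011 -0.07825307]
far2 [ 0.64743384 -0.01033794]
far0 [ 0.65422638 -0.14616821]
tan [0.6259 0.2022 0.079 ]
black [0.4547 0.1621 0.079 ]
red_near [ 0.5401 -0.0793  0.085 ]
far red [ 0.6488 -0.0736  0.085 ]
far tan [ 0.6465 -0.0104  0.085 ]
far black [ 0.6507 -0.147   0.085 ]
spool [0.4842 0.3299 0.073 ]
```

The manual's scale: shifts go in shares of 75 cm and turns go in shares of 2 rad. Converting my numbers, 48.9 cm / 75 = 0.652, 47 cm / 75 = 0.6267, 0.294 rad / 2 = 0.147.

Call:
{"op": "servo_tool", "data": {
  "moves": [
    [0.08, -0.0533, 0, 0.05],
    [0.16, -0.1067, 0, 0.1],
    [0.24, -0.16, 0, 0.147],
    [0.32, -0.2133, 0, 0.147],
    [0.36, -0.2467, 0, 0.147],
    [0.4, -0.2733, 0, 0.147],
    [0.44, -0.3, 0, 0.147],
    [0.48, -0.3267, 0, 0.147],
    [0.52, -0.3533, 0, 0.147],
    [0.56, -0.38, 0, 0.147],
    [0.6, -0.4067, 0, 0.147],
    [0.6267, -0.4267, 0, 0.147],
    [0.652, -0.4427, 0, 0.147],
    [0.652, -0.4427, -0.04, 0.147],
    [0.652, -0.4427, -0.08, 0.147],
    [0.652, -0.4427, -0.1067, 0.147],
    [0.652, -0.4427, -0.1067, 0.147],
    [0.652, -0.4427, -0.1067, 0.147],
    [0.652, -0.4427, -0.1067, 0.147]
  ],
  "claw": 0
}}

```text
time: 1.68
ee_pos: [0.6224, 0.2021, 0.1532]
tcp_rot: [180.0, 0.1, -177.1]
wrist_force: [0.4, -0.2, 0.3]
opening: 0.0852
grasp_force: 0.0
```

Run:
```python
from h import *
c=get_calibration("wrist");print(c)
o=get_obs();a=camera("wrist");print(o["ee_pos"],o["tcp_rot"]);save(a,"w0.png")
T=np.array(c["tool_from_camera"]);M=R.from_euler("xyz",o["tcp_rot"],degrees=True).as_matrix()
def proj(P):
    p=M.T@(np.array(P)-o["ee_pos"]);p=T[:3,:3].T@(p-T[:3,3]);t=np.arctan2(np.hypot(*p[:2]),p[2]);q=p[:2]/np.hypot(*p[:2])*t
    return q*[c["fx"],c["fy"]]+[c["cx"],c["cy"]]
print("tan cap",proj([.6259,.2022,.079]))
```

```text
{'fx': 297.3186396354542, 'fy': 297.3186396354542, 'cx': 255.42238294484972, 'cy': 190.4737094971265, 'tool_from_camera': array([[-5.09124833e-04, -9.63942310e-01, -2.66110811e-01,
         6.71056191e-02],
       [ 9.99999761e-01, -6.15150079e-04,  3.15073545e-04,
        -2.43889238e-04],
       [-4.67410807e-04, -2.66110587e-01,  9.63942393e-01,
        -1.42236343e-01],
       [ 0.00000000e+00,  0.00000000e+00,  0.00000000e+00,
         1.00000000e+00]])}
[0.62235936 0.20212812 0.15316979] [ 1.79972658e+02  9.35137628e-02 -1.77149113e+02]
tan cap [255.47325814 204.05283512]
```

View pics/w0.png

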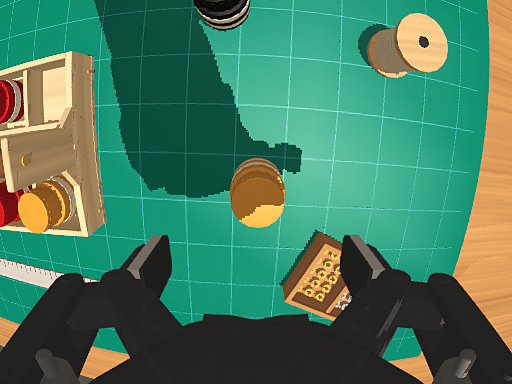

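The wrist picture shows the tan cap centred at about (257,200), against a prediction of (255,204), so it's 2–3 mm off. The gripper is clear of the spool and tray, so I'll descend and grip.

In the tool's units: -9.5 cm / 75 = -0.1267, -8.5 cm / 75 = -0.1133.

Call:
{"op": "servo_tool", "data": {
  "moves": [
    [-0.0027, 0, -0.0333, 0],
    [-0.0027, 0, -0.0667, 0],
    [-0.0027, 0, -0.0933, 0],
    [-0.0027, 0, -0.1133, 0],
    [-0.0027, 0, -0.1267, 0],
    [-0.0027, 0, -0.1267, 0],
    [-0.0027, 0, -0.1267, 0]
  ]
}}

```text
time: 2.32
ee_pos: [0.6206, 0.2021, 0.0577]
tcp_rot: [180.0, 0.1, -177.1]
wrist_force: [-0.0, -0.2, 0.3]
opening: 0.0854
grasp_force: 0.0
```

Call:
{"op": "servo_tool", "data": {
  "moves": [
    [0, 0, 0, 0],
    [0, 0, 0, 0],
    [0, 0, 0, 0],
    [0, 0, 0, 0],
    [0, 0, 0, 0],
    [0, 0, 0, 0],
    [0, 0, 0, 0],
    [0, 0, 0, 0],
    [0, 0, 0, 0],
    [0, 0, 0, 0],
    [0, 0, 0, 0],
    [0, 0, 0, 0]
  ],
  "claw": 0.7,
  "force": 30
}}

```text
time: 3.32
ee_pos: [0.6208, 0.2018, 0.0573]
tcp_rot: [180.0, 0.1, -177.2]
wrist_force: [-0.4, 0.3, 5.6]
opening: 0.041
grasp_force: 30.0
```

In the tool's units: -21.8 cm / 75 = -0.2907, -21 cm / 75 = -0.28.

Call:
{"op": "servo_tool", "data": {
  "moves": [
    [0, 0, 0.0133, 0],
    [0, 0, 0.04, 0],
    [0, 0, 0.0733, 0],
    [0, 0, 0.1067, 0],
    [0, 0, 0.14, 0],
    [0, 0, 0.1667, 0],
    [-0.0133, -0.0267, 0.1867, 0],
    [-0.0267, -0.0667, 0.1867, 0],
    [-0.0467, -0.1067, 0.1867, 0],
    [-0.0667, -0.1467, 0.1867, 0],
    [-0.0867, -0.1867, 0.1867, 0],
    [-0.1067, -0.2267, 0.1867, 0],
    [-0.12, -0.26, 0.1867, 0],
    [-0.124, -0.28, 0.1867, 0],
    [-0.124, -0.2907, 0.1867, 0],
    [-0.124, -0.2907, 0.1867, 0],
    [-0.124, -0.2907, 0.1867, 0],
    [-0.124, -0.2907, 0.1867, 0]
  ]
}}

```text
time: 4.82
ee_pos: [0.5276, -0.0156, 0.1962]
tcp_rot: [180.0, -0.0, -177.1]
wrist_force: [-0.6, 0.2, -0.3]
opening: 0.0412
grasp_force: 30.6
```

Run:
```python
from h import *
o=get_obs();print(o["ee_pos"],o["tcp_rot"],o["opening"],o["grasp_force"])
a=camera("wrist");b=camera("top")[150:290,215:390]
save(np.hstack([cv2.resize(a,(432,324)),cv2.resize(b,(368,294),interpolation=cv2.INTER_CUBIC)[[min(i,293) for i in range(324)]]]),"w1.png")
```

```text
[ 0.52759014 -0.0155995   0.19615447] [ 1.79984989e+02 -2.00909306e-02 -1.77144469e+02] 0.041190022884007055 30.60939073562622
```

View pics/w1.png

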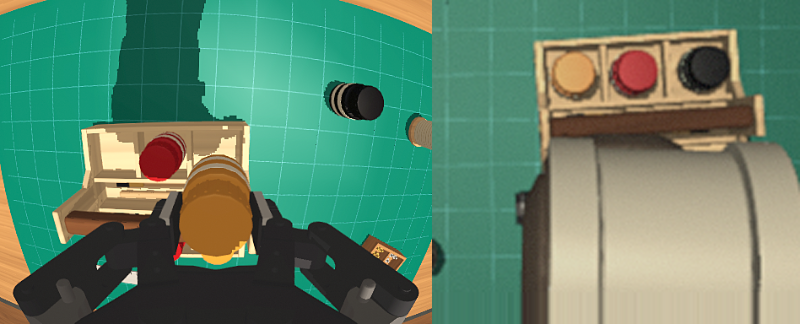

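The pot hangs upright over near2. The caddy's near rim corners are at about (248,122) and (83,125) in the wrist view, which I'll check against the model.

```bash
cat >> h.py <<'E'
def wproj(P,o):
    c=get_calibration("wrist");T=np.array(c["tool_from_camera"]);M=R.from_euler("xyz",o["tcp_rot"],degrees=True).as_matrix()
    p=M.T@(np.array(P)-o["ee_pos"]);p=T[:3,:3].T@(p-T[:3,3]);h=np.hypot(*p[:2]);return (p[:2]/h*np.arctan2(h,p[2])*c["fx"]+[c["cx"],c["cy"]]).round(1)
m=np.array([.5949,-.0810]);th=.0505
def cad(x,y,z): return np.r_[m+np.array([[np.cos(th),-np.sin(th)],[np.sin(th),np.cos(th)]])@[x,y],z+.003]
E
python3 - <<'E'
from h import *
o=get_obs()
for P in[(-.093,.107,.045),(-.093,-.107,.045),(-.093,.034,.035)]:print(wproj(cad(*P),o)*432/512)
g=o["ee_pos"]
for dx in(0,.004,.008):print("cap top",dx,wproj(g+[dx,0,.022],o)*432/512)
E
```

```text
[248.23125 126.05625]
[ 79.48125 129.43125]
[186.721875 124.959375]
cap top 0 [215.915625 220.809375]
cap top 0.004 [215.578125 227.1375  ]
cap top 0.008 [215.240625 233.2125  ]
```

In the tool's units: -12.8 cm / 75 = -0.1707, -4.5 cm / 75 = -0.06.

Call:
{"op": "servo_tool", "data": {
  "moves": [
    [0, -0.0007, -0.0267, 0],
    [0, -0.0007, -0.06, 0],
    [0, -0.0007, -0.0933, 0],
    [0, -0.0007, -0.12, 0],
    [0, -0.0007, -0.14, 0],
    [0, -0.0007, -0.1533, 0],
    [0, -0.0007, -0.16, 0],
    [0, -0.0007, -0.1667, 0],
    [0, -0.0007, -0.1707, 0],
    [0, -0.0007, -0.1707, 0],
    [0, -0.0007, -0.1707, 0],
    [0, -0.0007, -0.1707, 0]
  ]
}}

```text
time: 5.92
ee_pos: [0.5277, -0.0169, 0.069]
tcp_rot: [-180.0, 0.1, -177.2]
wrist_force: [-0.3, -0.4, -0.4]
opening: 0.041
grasp_force: 30.6
```

In the tool's units: -0.4 cm / 75 = -0.0053, -0.3 cm / 75 = -0.004.

Call:
{"op": "servo_tool", "data": {
  "moves": [
    [0, 0, -0.0013, 0],
    [0, 0, -0.0027, 0],
    [0, 0, -0.004, 0],
    [0, 0, -0.0053, 0],
    [0, 0, -0.0053, 0],
    [0, 0, -0.0053, 0]
  ]
}}

```text
time: 6.42
ee_pos: [0.5272, -0.0169, 0.0642]
tcp_rot: [180.0, -0.0, -177.2]
wrist_force: [-0.2, 0.7, -0.8]
opening: 0.0408
grasp_force: 30.6
```

Run:
```python
from h import *
o=get_obs();print(o["ee_pos"],o["wrist_force"])
a=camera("wrist");b=camera("scene")[110:250,140:290]
save(np.hstack([cv2.resize(a,(432,324)),cv2.resize(b,(347,324),interpolation=cv2.INTER_CUBIC)]),"w2.png")
```

```text
[ 0.52723195 -0.01690509  0.06416338] [-0.23535125  0.66956719 -0.79752909]
```

View pics/w2.png

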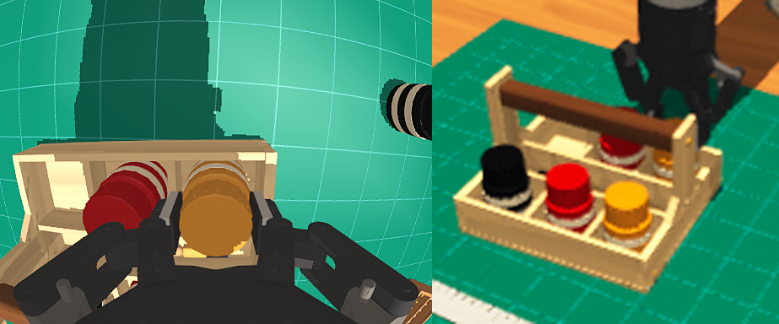

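The tan pot is inside near2 at wrist (215,200), clear of red_near and nearly on the floor. I'll release it with a small opening.

Call:
{"op": "servo_tool", "data": {
  "moves": [
    [0, 0, -0.0013, 0],
    [0, 0, -0.0013, 0],
    [0, 0, -0.0013, 0]
  ]
}}

```text
time: 6.77
ee_pos: [0.5274, -0.0169, 0.0634]
tcp_rot: [-180.0, 0.0, -177.2]
wrist_force: [0.7, 0.4, 1.2]
opening: 0.0409
grasp_force: 30.6
```

Call:
{"op": "servo_tool", "data": {
  "moves": [
    [0, 0, 0, 0],
    [0, 0, 0, 0],
    [0, 0, 0, 0],
    [0, 0, 0, 0],
    [0, 0, 0, 0],
    [0, 0, 0, 0]
  ],
  "claw": 0.43
}}

```text
time: 7.27
ee_pos: [0.5273, -0.0169, 0.0633]
tcp_rot: [180.0, -0.0, -177.2]
wrist_force: [0.7, 0.3, -0.8]
opening: 0.0488
grasp_force: 0.0
```

In the tool's units: 17.9 cm / 75 = 0.2387, 16.5 cm / 75 = 0.22.

Call:
{"op": "servo_tool", "data": {
  "moves": [
    [0, 0, 0.0067, 0],
    [0, 0, 0.0267, 0],
    [0, 0, 0.06, 0],
    [0, 0, 0.1, 0],
    [0, 0, 0.14, 0],
    [0, 0, 0.1733, 0],
    [-0.0133, 0.0267, 0.1867, 0],
    [-0.0267, 0.0667, 0.1867, 0],
    [-0.0467, 0.1067, 0.1867, 0],
    [-0.0667, 0.1467, 0.1867, 0],
    [-0.0867, 0.1867, 0.1867, 0],
    [-0.096, 0.22, 0.1867, 0],
    [-0.1027, 0.2387, 0.1867, 0],
    [-0.1027, 0.2387, 0.1867, 0]
  ]
}}

```text
time: 8.43
ee_pos: [0.4494, 0.1643, 0.2038]
tcp_rot: [180.0, 0.0, -177.0]
wrist_force: [-0.5, -0.6, 0.4]
opening: 0.0485
grasp_force: 0.0
```

In the tool's units: -5 cm / 75 = -0.0667, -3 cm / 75 = -0.04.

Call:
{"op": "servo_tool", "data": {
  "moves": [
    [0, 0, -0.0133, 0],
    [0, 0, -0.04, 0],
    [0, 0, -0.0667, 0],
    [0, 0, -0.0667, 0],
    [0, 0, -0.0667, 0],
    [0, 0, -0.0667, 0]
  ],
  "claw": 0
}}

```text
time: 8.93
ee_pos: [0.4507, 0.1615, 0.154]
tcp_rot: [180.0, 0.0, -177.2]
wrist_force: [-0.1, 0.6, 0.7]
opening: 0.0854
grasp_force: 0.0
```

Run:
```python
from h import *
o=get_obs();print(o["ee_pos"],o["tcp_rot"],o["opening"])
a=camera("wrist");b=camera("top")[150:290,215:390]
save(np.hstack([cv2.resize(a,(432,324)),cv2.resize(b,(368,294),interpolation=cv2.INTER_CUBIC)[[min(i,293) for i in range(324)]]]),"w3.png")
print(wproj([.4547,.1621,.079],o)*432/512)
```

```text
[0.45068629 0.16150565 0.15404811] [ 1.79995935e+02  3.10923855e-02 -1.77236987e+02] 0.08541544632571672
[216.16875 172.4625 ]
```

View pics/w3.png

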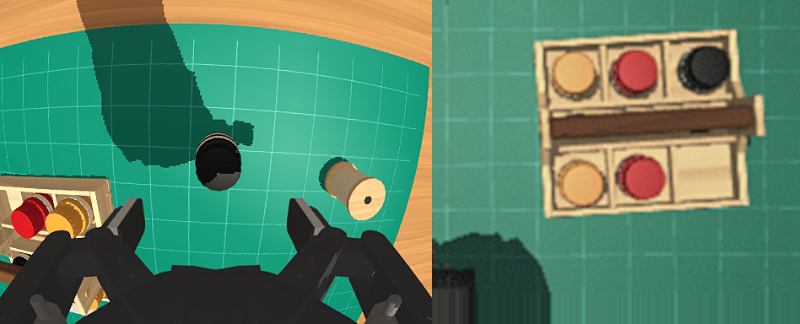

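Tan is upright in near2. Black is at wrist (218,168), where expected, so I'll grip it.

In the tool's units: -9.6 cm / 75 = -0.128, -8.8 cm / 75 = -0.1173.

Call:
{"op": "servo_tool", "data": {
  "moves": [
    [0, 0, -0.0333, 0],
    [0, 0, -0.0667, 0],
    [0, 0, -0.1, 0],
    [0, 0, -0.1173, 0],
    [0, 0, -0.128, 0],
    [0, 0, -0.128, 0],
    [0, 0, -0.128, 0]
  ]
}}

```text
time: 9.62
ee_pos: [0.4508, 0.1622, 0.0582]
tcp_rot: [180.0, 0.1, -177.2]
wrist_force: [1.0, -0.2, 0.3]
opening: 0.0856
grasp_force: 0.0
```

Call:
{"op": "servo_tool", "data": {
  "moves": [
    [0, 0, 0, 0],
    [0, 0, 0, 0],
    [0, 0, 0, 0],
    [0, 0, 0, 0],
    [0, 0, 0, 0],
    [0, 0, 0, 0],
    [0, 0, 0, 0],
    [0, 0, 0, 0],
    [0, 0, 0, 0],
    [0, 0, 0, 0],
    [0, 0, 0, 0],
    [0, 0, 0, 0]
  ],
  "claw": 0.7,
  "force": 30
}}

```text
time: 10.62
ee_pos: [0.4508, 0.1623, 0.0581]
tcp_rot: [180.0, 0.1, -177.2]
wrist_force: [-0.4, 0.4, 5.7]
opening: 0.0408
grasp_force: 29.9
```

In the tool's units: -31.4 cm / 75 = -0.4187, -30 cm / 75 = -0.4.

Call:
{"op": "servo_tool", "data": {
  "moves": [
    [0, 0, 0.0133, 0],
    [0, 0, 0.04, 0],
    [0, 0, 0.0733, 0],
    [0, 0, 0.1067, 0],
    [0, 0, 0.1467, 0],
    [0, 0, 0.1733, 0],
    [0.004, -0.0267, 0.1933, 0],
    [0.0133, -0.0667, 0.1933, 0],
    [0.0267, -0.1067, 0.1933, 0],
    [0.04, -0.1467, 0.1933, 0],
    [0.0533, -0.1933, 0.1933, 0],
    [0.0667, -0.24, 0.1933, 0],
    [0.08, -0.2867, 0.1933, 0],
    [0.0933, -0.3333, 0.1933, 0],
    [0.1067, -0.3733, 0.1933, 0],
    [0.112, -0.4, 0.1933, 0],
    [0.1133, -0.4187, 0.1933, 0],
    [0.1133, -0.4187, 0.1933, 0],
    [0.1133, -0.4187, 0.1933, 0],
    [0.1133, -0.4187, 0.1933, 0]
  ]
}}

```text
time: 12.28
ee_pos: [0.5351, -0.151, 0.2025]
tcp_rot: [180.0, -0.0, -177.1]
wrist_force: [-1.1, 0.3, -0.9]
opening: 0.0408
grasp_force: 30.7
```

In the tool's units: -13.3 cm / 75 = -0.1773, -13.1 cm / 75 = -0.1747.

Call:
{"op": "servo_tool", "data": {
  "moves": [
    [0, 0, -0.0267, 0],
    [0, 0, -0.06, 0],
    [0, 0, -0.0933, 0],
    [0, 0, -0.12, 0],
    [0, 0, -0.14, 0],
    [0, 0, -0.1533, 0],
    [0, 0, -0.16, 0],
    [0, 0, -0.1667, 0],
    [0, 0, -0.1707, 0],
    [0, 0, -0.1747, 0],
    [0, 0, -0.1773, 0],
    [0, 0, -0.1773, 0],
    [0, 0, -0.1773, 0]
  ]
}}

```text
time: 13.37
ee_pos: [0.5354, -0.152, 0.0696]
tcp_rot: [-180.0, 0.0, -177.2]
wrist_force: [0.3, -0.3, -0.3]
opening: 0.0408
grasp_force: 30.7
```

In the tool's units: -0.53 cm / 75 = -0.0071, -0.5 cm / 75 = -0.0067.

Call:
{"op": "servo_tool", "data": {
  "moves": [
    [0, 0, -0.0027, 0],
    [0, 0, -0.0047, 0],
    [0, 0, -0.006, 0],
    [0, 0, -0.0067, 0],
    [0, 0, -0.0071, 0],
    [0, 0, -0.0071, 0]
  ]
}}

```text
time: 13.87
ee_pos: [0.5354, -0.1519, 0.0642]
tcp_rot: [-180.0, 0.0, -177.2]
wrist_force: [-0.0, 0.5, 1.5]
opening: 0.0411
grasp_force: 31.0
```

Call:
{"op": "servo_tool", "data": {
  "moves": [
    [0, 0, 0, 0],
    [0, 0, 0, 0],
    [0, 0, 0, 0],
    [0, 0, 0, 0],
    [0, 0, 0, 0],
    [0, 0, 0, 0]
  ],
  "claw": 0.43
}}

```text
time: 14.37
ee_pos: [0.5353, -0.1519, 0.0639]
tcp_rot: [-180.0, -0.0, -177.2]
wrist_force: [0.6, -0.1, -0.5]
opening: 0.0486
grasp_force: 0.0
```

In the tool's units: 15 cm / 75 = 0.2, 13 cm / 75 = 0.1733.

Call:
{"op": "servo_tool", "data": {
  "moves": [
    [0, 0, 0.0067, 0],
    [0, 0, 0.0267, 0],
    [0, 0, 0.06, 0],
    [0, 0, 0.1, 0],
    [0, 0, 0.14, 0],
    [0, 0, 0.1733, 0],
    [0, 0, 0.2, 0],
    [0, 0, 0.2, 0]
  ]
}}

```text
time: 15.03
ee_pos: [0.5365, -0.1522, 0.2191]
tcp_rot: [-179.9, 0.4, -177.2]
wrist_force: [0.3, -0.4, -0.0]
opening: 0.0486
grasp_force: 0.0
```

```bash
python3 -c "
from h import *
print(get_obs()['q'].round(1))"
```

```text
[-15.8   5.4   9.2  93.4  -0.  -18.7]
```

In the tool's units: 7.1 cm / 75 = 0.0947, 5.4 cm / 75 = 0.072, -1.571 rad / 2 = -0.7855.

Call:
{"op": "servo_tool", "data": {
  "moves": [
    [0.0067, 0.0067, 0, -0.06],
    [0.0133, 0.0133, 0, -0.12],
    [0.02, 0.02, 0, -0.18],
    [0.0267, 0.0267, 0, -0.24],
    [0.0333, 0.0333, 0, -0.3],
    [0.04, 0.04, 0, -0.36],
    [0.0467, 0.0467, 0, -0.42],
    [0.0533, 0.056, 0, -0.48],
    [0.06, 0.0667, 0, -0.54],
    [0.0667, 0.0773, 0, -0.6],
    [0.072, 0.0867, 0, -0.66],
    [0.0787, 0.0947, 0, -0.72],
    [0.0787, 0.0947, 0, -0.77],
    [0.0787, 0.0947, 0, -0.7855],
    [0.0787, 0.0947, 0, -0.7855],
    [0.0787, 0.0947, 0, -0.7855],
    [0.0787, 0.0947, 0, -0.7855]
  ],
  "claw": 0
}}

```text
time: 16.45
ee_pos: [0.5942, -0.081, 0.2138]
tcp_rot: [-180.0, -0.0, 92.9]
wrist_force: [-0.1, -0.1, -0.4]
opening: 0.0857
grasp_force: 0.0
```

Run:
```python
from h import *
o=get_obs();print(o["ee_pos"],o["tcp_rot"],o["opening"],o["q"].round(0))
a=camera("wrist");b=camera("scene")[110:250,140:290]
save(np.hstack([cv2.resize(a,(432,324)),cv2.resize(b,(347,324),interpolation=cv2.INTER_CUBIC)]),"w4.png")
for P in[(0,.099,.130),(0,0,.130),(0.011,0.05,.130),(-.011,.05,.130),(-.093,.107,.045),(.093,.107,.045)]:print(P,wproj(cad(*P),o)*432/512)
```

```text
[ 0.59419166 -0.08095292  0.21380456] [-1.79984167e+02 -3.08434757e-03  9.28849605e+01] 0.08565982945694874 [-8. 12. 16. 94.  0. 79.]
(0, 0.099, 0.13) [216.      57.7125]
(0, 0, 0.13) [216.084375 166.640625]
(0.011, 0.05, 0.13) [228.4875  112.55625]
(-0.011, 0.05, 0.13) [203.68125 112.55625]
(-0.093, 0.107, 0.045) [140.990625  63.871875]
(0.093, 0.107, 0.045) [290.840625  63.871875]
```

View pics/w4.png

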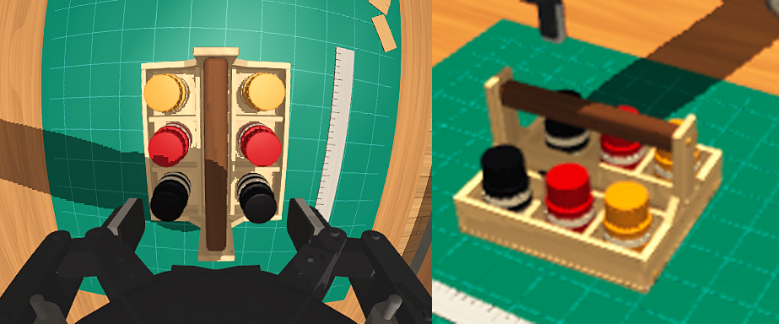

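All six pots stand upright with the rows matching in colour. The bar is centred under the gripper (col 216, rows 57–250) and the model agrees, so I'll lower and grip the handle.

In the tool's units: -11.4 cm / 75 = -0.152, 0.05 cm / 75 = 0.0007.

Call:
{"op": "servo_tool", "data": {
  "moves": [
    [0.0007, 0, -0.0267, 0],
    [0.0007, 0, -0.06, 0],
    [0.0007, 0, -0.0933, 0],
    [0.0007, 0, -0.12, 0],
    [0.0007, 0, -0.14, 0],
    [0.0007, 0, -0.1493, 0],
    [0.0007, 0, -0.152, 0],
    [0.0007, 0, -0.152, 0],
    [0.0007, 0, -0.152, 0]
  ]
}}

```text
time: 17.3
ee_pos: [0.5953, -0.081, 0.1012]
tcp_rot: [179.9, 0.0, 92.8]
wrist_force: [0.4, 0.0, 0.8]
opening: 0.0853
grasp_force: 0.0
```

Call:
{"op": "servo_tool", "data": {
  "moves": [
    [0, 0, 0, 0],
    [0, 0, 0, 0],
    [0, 0, 0, 0],
    [0, 0, 0, 0],
    [0, 0, 0, 0],
    [0, 0, 0, 0],
    [0, 0, 0, 0],
    [0, 0, 0, 0],
    [0, 0, 0, 0],
    [0, 0, 0, 0],
    [0, 0, 0, 0],
    [0, 0, 0, 0],
    [0, 0, 0, 0],
    [0, 0, 0, 0],
    [0, 0, 0, 0],
    [0, 0, 0, 0]
  ],
  "claw": 1,
  "force": 90
}}

```text
time: 18.63
ee_pos: [0.5945, -0.0809, 0.1003]
tcp_rot: [-180.0, 0.0, 92.8]
wrist_force: [-5.8, -0.2, 5.0]
opening: 0.0205
grasp_force: 89.8
```

In the tool's units: 2.5 cm / 75 = 0.0333, 2.3 cm / 75 = 0.0307.

Call:
{"op": "servo_tool", "data": {
  "moves": [
    [0, 0, 0.0013, 0],
    [0, 0, 0.0027, 0],
    [0, 0, 0.0053, 0],
    [0, 0, 0.008, 0],
    [0, 0, 0.012, 0],
    [0, 0, 0.016, 0],
    [0, 0, 0.0213, 0],
    [0, 0, 0.0267, 0],
    [0, 0, 0.0307, 0],
    [0, 0, 0.0333, 0],
    [0, 0, 0.0333, 0],
    [0, 0, 0.0333, 0]
  ]
}}

```text
time: 19.63
ee_pos: [0.5949, -0.0809, 0.1251]
tcp_rot: [180.0, 0.0, 92.8]
wrist_force: [-0.4, -0.4, -7.4]
opening: 0.0209
grasp_force: 88.2
```

Run:
```python
from h import *
o=get_obs();print(o["ee_pos"],o["tcp_rot"],o["wrist_force"],o["torque"],o["grasp_force"])
a=camera("wrist");b=camera("scene")[90:250,140:310]
save(np.hstack([cv2.resize(a,(432,324)),cv2.resize(b,(344,324),interpolation=cv2.INTER_CUBIC)]),"w5.png")
```

```text
[ 0.59485565 -0.08089136  0.1250904 ] [1.79988760e+02 2.38354756e-03 9.28080341e+01] [-0.38956029 -0.4184464  -7.39034721] [-0.00415997  0.01288563  0.02017072] 88.23148727416992
```

View pics/w5.png

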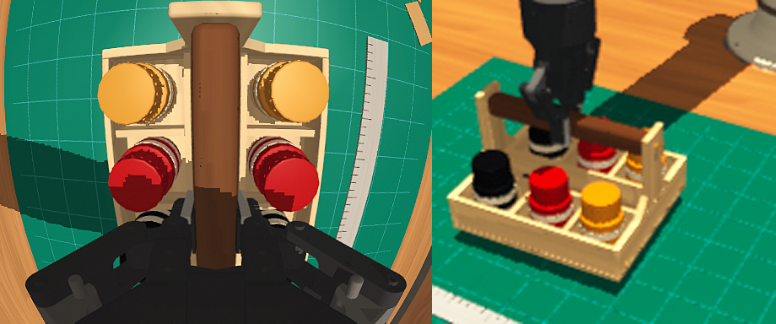

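The caddy hangs free at about 7.4 N with almost no moment, and it looks level with its rim symmetric in the wrist view. I'll finish the lift and hold.

In the tool's units: 7.6 cm / 75 = 0.1013, 7.5 cm / 75 = 0.1.

Call:
{"op": "servo_tool", "data": {
  "moves": [
    [0, 0, 0.0027, 0],
    [0, 0, 0.0067, 0],
    [0, 0, 0.012, 0],
    [0, 0, 0.0187, 0],
    [0, 0, 0.0253, 0],
    [0, 0, 0.0333, 0],
    [0, 0, 0.0413, 0],
    [0, 0, 0.0493, 0],
    [0, 0, 0.0573, 0],
    [0, 0, 0.0653, 0],
    [0, 0, 0.0733, 0],
    [0, 0, 0.0813, 0],
    [0, 0, 0.088, 0],
    [0, 0, 0.0933, 0],
    [0, 0, 0.0973, 0],
    [0, 0, 0.1, 0],
    [0, 0, 0.1013, 0],
    [0, 0, 0.1013, 0],
    [0, 0, 0.1013, 0],
    [0, 0, 0.1013, 0]
  ]
}}

```text
time: 21.4
ee_pos: [0.5947, -0.0809, 0.2007]
tcp_rot: [-180.0, -0.0, 92.8]
wrist_force: [0.1, -0.2, -8.0]
opening: 0.021
grasp_force: 88.3
```

Call:
{"op": "servo_tool", "data": {
  "moves": [
    [0, 0, 0, 0],
    [0, 0, 0, 0],
    [0, 0, 0, 0],
    [0, 0, 0, 0],
    [0, 0, 0, 0],
    [0, 0, 0, 0],
    [0, 0, 0, 0],
    [0, 0, 0, 0],
    [0, 0, 0, 0],
    [0, 0, 0, 0],
    [0, 0, 0, 0],
    [0, 0, 0, 0],
    [0, 0, 0, 0],
    [0, 0, 0, 0],
    [0, 0, 0, 0],
    [0, 0, 0, 0],
    [0, 0, 0, 0],
    [0, 0, 0, 0],
    [0, 0, 0, 0],
    [0, 0, 0, 0]
  ]
}}

```text
time: 23.07
ee_pos: [0.5948, -0.0809, 0.201]
tcp_rot: [-180.0, 0.0, 92.8]
wrist_force: [0.0, 0.3, -7.9]
opening: 0.0208
grasp_force: 88.3
```

Call:
{"op": "servo_tool", "data": {
  "moves": [
    [0, 0, 0, 0],
    [0, 0, 0, 0],
    [0, 0, 0, 0],
    [0, 0, 0, 0],
    [0, 0, 0, 0],
    [0, 0, 0, 0],
    [0, 0, 0, 0],
    [0, 0, 0, 0],
    [0, 0, 0, 0],
    [0, 0, 0, 0],
    [0, 0, 0, 0],
    [0, 0, 0, 0],
    [0, 0, 0, 0],
    [0, 0, 0, 0],
    [0, 0, 0, 0],
    [0, 0, 0, 0],
    [0, 0, 0, 0],
    [0, 0, 0, 0],
    [0, 0, 0, 0],
    [0, 0, 0, 0]
  ]
}}

```text
time: 24.73
ee_pos: [0.5948, -0.0809, 0.201]
tcp_rot: [-180.0, -0.0, 92.8]
wrist_force: [0.3, 0.4, -9.4]
opening: 0.021
grasp_force: 88.3
```

Run:
```python
from h import *
o=get_obs();print(o["time"],o["ee_pos"],o["tcp_rot"],o["wrist_force"],o["torque"],o["grasp_force"])
save(cv2.resize(camera("scene")[50:260,120:400],(800,600),interpolation=cv2.INTER_CUBIC),"end.png")
```

```text
24.7333 [ 0.59478038 -0.08089565  0.20096694] [-1.79996992e+02 -8.62268424e-04  9.28091296e+01] [ 0.3092679   0.39195064 -9.42592129] [-0.03539686 -0.00274232 -0.00638535] 88.30727219581604
```

View pics/end.png

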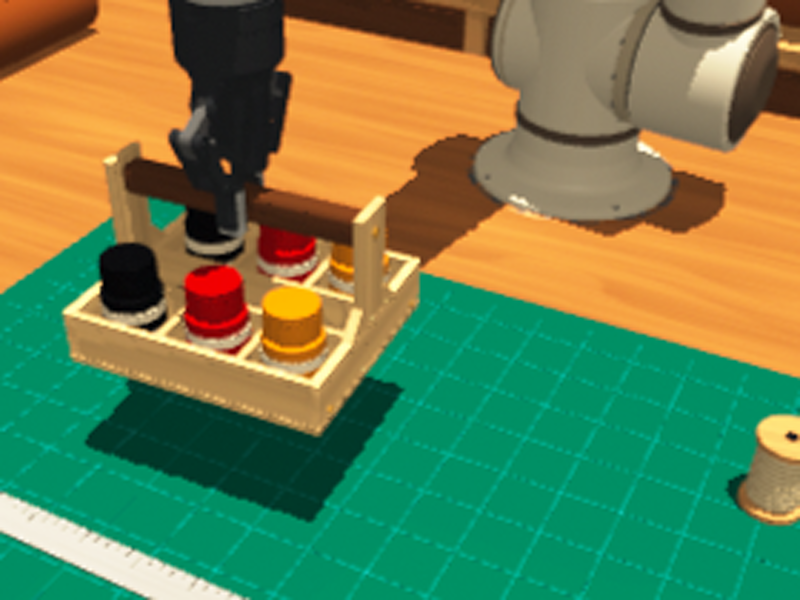

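The caddy hangs level about 10 cm up with all six pots upright and the rows matching, and it has been still for over 3 s. I'll add half a second more and hand in.

Call:
{"op": "servo_tool", "data": {
  "moves": [
    [0, 0, 0, 0],
    [0, 0, 0, 0],
    [0, 0, 0, 0],
    [0, 0, 0, 0],
    [0, 0, 0, 0],
    [0, 0, 0, 0]
  ]
}}

```text
time: 25.28
ee_pos: [0.5948, -0.0809, 0.201]
tcp_rot: [180.0, 0.0, 92.8]
wrist_force: [-0.8, -0.7, -6.2]
opening: 0.0207
grasp_force: 88.3
```

```bash
python3 -c "
from workcell import *
print(job_done())"
```

```text
the job is handed in; nothing more can be done
None
```

Job handed in at about 25 s: the tan pot is in near2 and the black in near0, so every row is one colour, and the arm is still holding the caddy level by the middle of its handle, about 10 cm above the mat, after more than 3 s there.

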